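# Seat a boiler barrel in a vee gauge and hold it down

## Robot

A 6-joint arm with a two-finger parallel gripper is mounted at the origin on the work surface; the furniture and walls round the work are solid. World frame = base frame: x ahead of the robot, y to its left, z up, the work surface at z = 0. Lengths are in m, angles in rad, forces in N, time in s.
With the tool pointing down it reaches from about 0.375 to 0.9 m from the base axis. Payload 3.1 kg.
Tool frame: the origin (TCP) lies on the centre line of the jaws, within the pads' length; the fingertips stand robot.tip_reach ahead of it and the grasp point (between the pads) lies 8 mm behind it (robot.tip_reach is the distance from the TCP to the fingertips, in m); z points along the fingers, y is the line along which they close (so a half turn about z gives the same grasp; the last joint's range is limited). The gripper opens to 87 mm and grips with 3 to 60 N. Pads are 19 mm wide; open, the fingers measure 117 mm over their backs; the gripper's body (75 mm by 190 mm) begins 51 mm behind the grasp point.
Start: joints at [-1.28, 0.527, 1.433, -0, 1.181, -0.178], TCP at [0.283, -0.557, 0.234] pointing down, gripper open.
Joint ranges: [-3.08, 3.08], [-0.75, 2.2], [0.22, 2.44], [-1.43, 4.57], [0, 2.65], [-2.85, 2.85]. Speed limits (rad/s): [2.79, 2.79, 3.14, 3.14, 3.14, 3.14].

## Interface

Orientations are given as a unit quaternion [x, y, z, w].
In Python, from rig import robot gives the robot as it stands.
- The arm moves only by the tool jog_arm, never from a script. Its argument "motion" is one flat list of numbers, 7 for each row, row after row: the shift along the tool's x, y, z scaled (see below), then the turn, a rotation vector about the tool's x, y, z scaled (see below), then the gripper's target within -1 to 1 (shut at 1, half-way at 0, fully open at -1). In form: [x, y, z, rx, ry, rz, hand, x, y, z, rx, ry, rz, hand, ...]. A call has 1 to 12 rows; each row shifts and turns the commanded pose from where the row before left it, along the tool's axes as they then stand; what a row does not reach is not made up. The controller multiplies each number of a shift by 4 cm and each number of a turn by 4 degrees. A row lasts 1/8 s, in which the tool goes at most 62.5 mm and 10.7 degrees, less where a joint would pass 70% of its speed; a pose out of reach is approached as far as the arm can. A call with a number of a shift or a turn outside -1 to 1 is refused whole. A call with a gripper value outside its range is refused whole. The fingers move at their own pace and stop on an object; "grip_force" is the grip in N (left out, the last holds). Time passes only in rows, so rows that do not move let the fingers close. It gives the time, the measured TCP pose, the force, the opening and the grip force at its end, in the units of the state.
- robot.get_obs(): the state, without advancing time (a new reading comes with each control period).
- robot.camera(name): name is "side" or "top" or "wrist"; returns the picture (480x640x3 uint8, blue, green, red); there is no depth.
- robot.calibration(name): a dict with "fx", "fy", "cx", "cy" (pixels), "R" (3x3) and "t" (3): a world point X has camera coordinates R X + t; the wrist camera has in their place "T_tool_cam" (4x4, takes a point from camera to tool coordinates, whose origin is the TCP and whose axes are the flange's). Camera axes: x right, y down, z forward; pixel columns grow to the right and rows downward; lengths in m; the calibration is good to about 2 mm. A picture is of the moment at which its call begins: read the wrist's pose just before it. calibration takes no time and is no camera call.
- robot.hand_in(): hands the job in; it is judged then, once.
The state is a dict: "time": time; "q": joint angles; "joint_velocities": joint speeds; "joint_torque": joint torques, N m; "position": TCP position; "tool_rot": TCP orientation; "ft_force": force on the tool from outside, world axes, zero at the start; "moment": the same for the moment, N m; "grip_width": finger opening in m; "grip_force": force on a finger pad.
Only numpy, scipy, OpenCV 4.12 (cv2) and the standard library are available. Lean on these libraries where they do the work, as an engineer would, in place of code of your own. Each camera call takes 0.05 s, during which the arm holds its last target. There are 200 camera calls.

## Task

Take the model's boiler barrel, the longer brass tube with a collar at one end, off the peg stand: lift it over the lip of its peg and draw it off. Lay it in the gauging stand, along both vees, centred over the spring probe so that the collar hangs clear outside one vee plate, and push it down against the probe's spring until it beds on both flanks of the vees. Finish while still holding it firmly pressed home there, without letting go; do not drop it or ram it into the vees, leave the shorter tube on its peg, and do not knock the flux pot, the wood block or the glue bottle about.

Things in the scene. Friction and masses are not known exactly. Their poses are not given: they have to be found in the camera images.
- boiler_barrel: The part to handle: brass tube 110 mm long, outside diameter 34, bore 29, about 0.22 kg, with a collar 40 mm in diameter on the last 6 mm of one end. Origin at mid-length on the tube's axis, x along the axis, the collar at the -x end. It starts hanging level on either peg of the peg stand, collar outward, its axis 9.5 mm below the peg's. Grip it across its 34 mm diameter from above.
- collar_end (a point): Centre of the barrel's collared end face, on the axis, 55 mm from its origin.
- plain_end (a point): Centre of the barrel's plain end face, on the axis, 55 mm from its origin.
- smokebox_tube: A shorter brass tube without a collar, 64 mm long, outside diameter 34, bore 29. It hangs on the other peg and stays there. Origin at mid-length on its axis, x along the axis.
- peg_stand: Fixed wooden stand: base 130 x 210 x 18 mm, upright board at its back with its front face at x = +30 mm, top 198 mm high. Origin on the bench; x points from the peg tips to the board. Two level steel pegs, 10 mm in diameter, run along -x from the board at y = -70 and +70 mm, axes 165 mm high. A hanging tube has its middle at x = -30 mm.
- lip_a (a point): Centre of the outer face of the lip on the peg at the peg stand's y = -70 mm: a disc of 17 mm diameter, 6 mm thick, from x = -98 to -92 mm, 165 mm high. A tube raised 9.5 mm is concentric with the peg and passes the lip with 6 mm all round; it is off when its inner end is beyond this point.
- lip_b (a point): Centre of the outer face of the lip on the peg at the peg stand's y = +70 mm: a disc of 17 mm diameter, 6 mm thick, from x = -98 to -92 mm, 165 mm high. A tube raised 9.5 mm is concentric with the peg and passes the lip with 6 mm all round; it is off when its inner end is beyond this point.
- gauge_stand: Fixed metal gauging stand, base plate 110 (x) x 130 (y) x 14 mm. Origin under its centre on the bench; the vees run along y, the white dial faces -x. Two upright vee plates 60 mm wide and 16 mm thick stand at y = -42 to -26 and +26 to +42 mm, tops 88 mm high; the fingers fit in the 52 mm gap between them. The dial's case (46 mm across) fills that gap below 62 mm.
- seat (a point): Where the middle of the barrel's axis lies when it is fully bedded: over the probe, midway between the vee plates, 90 mm high. Axes as the gauging stand's: the barrel lies along y, either end either way. Each vee is a 90 degree notch open upward, its lowest point 24 mm below this point.
- vee_front: The flanks of the two vees on the stand's -x side, facing up and toward +x at 45 degrees, ground smooth and oiled (slippery). Origin and axes are the gauging stand's.
- vee_rear: The flanks of the two vees on the stand's +x side, facing up and toward -x at 45 degrees, ground smooth and oiled (slippery). Origin and axes are the gauging stand's.
- probe_tip (a point): Centre of the flat top, 12 mm across, of the dial's spring probe, which sticks up midway between the vee plates at the stand's x = 0, y = 0; 77 mm high when free, 73 mm when a tube is fully bedded.
- gauge_probe (a joint): Travel of the spring probe, m: 0 free, grows as it is pushed down, 0.004 when a 34 mm tube is fully bedded, stop at 0.006. Its spring starts at 3.4 N and reaches 5.4 N at 4 mm, more than the barrel's weight: an unheld barrel is lifted off the vees.
- flux_pot: Bystander: small white pot with a black ribbed cap, 49 mm across, 48 mm high. Origin under its centre.
- wood_block: Bystander: pine offcut 33 x 127 x 20 mm lying flat. Origin under its centre.
- glue_bottle: Bystander: slim black bottle with a white nozzle, 142 mm high, standing. Origin under its centre.

How it is judged:
By the outcome, as a careful person would: the job done as asked, in the order asked, and still so for the second after the job is handed in, while the arm keeps its last pose, push and grip.
It also fails if it takes over 64 s, if anything falls off the work surface, if the arm or the gripper's body presses on something with over 40 N, if the wrist force passes 120 N, or if a joint passes its speed limit or range.

## Working session

There is one attempt and no reset: what is moved stays moved. The work goes in short steps, Python scripts to look and compute and a tool call to move; the robot and the scene stay as the last step left them, time stands still between calls to the robot, and variables do not carry over. Pictures are saved under pics/ and viewed, at most 10 in all, crops included, and the job is handed in when it is done.

Besides the shell and the picture viewer there is one more tool, called after "Request:" as name(argument=value, ...) on one line, values as JSON. jog_arm: Moves the arm, as the interface text tells. Shifts and turns lie within -1 to 1; 1 stands for 4 cm of shift or 4 degrees of turn. Its arguments: {"type":"object","properties":{"motion":{"type":"array","items":{"type":"number"}},"grip_force":{"type":"number"}},"required":["motion"]}

```bash
ls; mkdir -p pics
python3 - <<'E'
from rig import robot
import cv2,numpy as np
for n in("side","top"):
    cv2.imwrite(f"pics/{n}0.png",robot.camera(n)); c=robot.calibration(n)
    print(n,c["fx"],c["fy"],c["cx"],c["cy"],np.round(c["R"],4).tolist(),np.round(c["t"],4).tolist())
print(np.round(robot.calibration("wrist")["T_tool_cam"],4).tolist(),robot.tip_reach); o=robot.get_obs();print({k:np.round(v,3).tolist() for k,v in o.items()})
E
```

```text
pics
side 463.8806883543322 463.8806883543322 314.2432621314252 233.84164949526712 [[-0.8145, -0.5801, 0.008], [-0.2869, 0.3908, -0.8746], [0.5042, -0.7147, -0.4847]] [0.4288, 0.211, 1.0075]
top 515.0500208597422 515.0500208597422 320.8159191333079 244.02625731194308 [[0.0268, -0.9996, -0.0018], [-0.9971, -0.0266, -0.0709], [0.0709, 0.0037, -0.9975]] [0.0356, 0.5019, 1.3958]
[[0.0008, -0.9634, -0.268, 0.072], [1.0, 0.0007, 0.0002, 0.0012], [-0.0, -0.268, 0.9634, -0.1516], [0.0, 0.0, 0.0, 1.0]] 0.011
{'time': 0.1, 'q': [-1.279, 0.528, 1.434, -0.0, 1.181, -0.178], 'joint_velocities': [-0.0, -0.003, -0.002, -0.002, -0.0, 0.001], 'joint_torque': [-0.0, -44.098, -17.715, 0.063, 0.053, -0.0], 'position': [0.283, -0.557, 0.233], 'tool_rot': [0.973, 0.233, -0.0, -0.001], 'ft_force': [-0.204, 1.045, -0.415], 'moment': [-0.029, -0.015, -0.025], 'grip_force': 0.0, 'grip_width': 0.087}
```

View pics/side0.png

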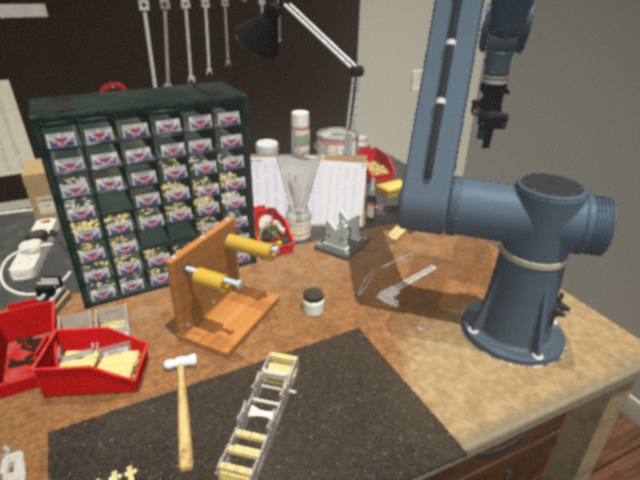

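View pics/top0.png

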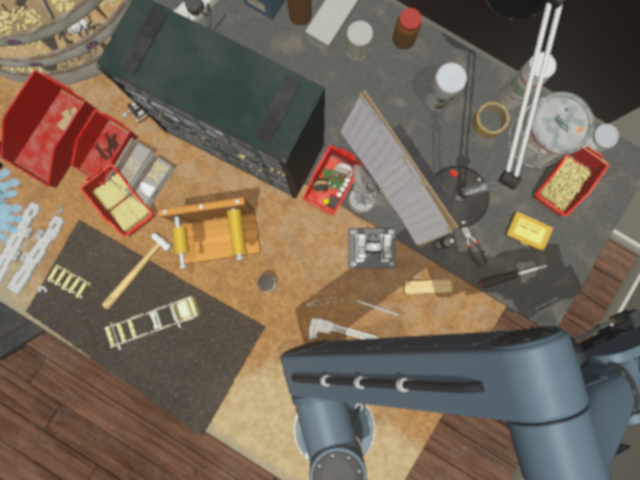

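The side view shows the peg stand around (225,285), with the long barrel on the far peg at (252,245) and the short tube at (208,280). The gauge stand is at (342,235) and the flux pot at (314,302). In the top view the barrel is at (236,232), the short tube at (180,237), the gauge at (373,248), the pot at (266,282) and the block at (428,287). I'll zoom in for exact pixels.

Run:
```python
import cv2,numpy as np
t=cv2.imread("pics/top0.png");s=cv2.imread("pics/side0.png")
a=cv2.resize(t[190:310,150:310],None,fx=5,fy=5,interpolation=cv2.INTER_CUBIC)
b=cv2.resize(t[210:310,330:490],None,fx=5,fy=5,interpolation=cv2.INTER_CUBIC)
c=cv2.resize(s[200:320,160:400],None,fx=3.33,fy=3.33,interpolation=cv2.INTER_CUBIC)
cv2.imwrite("pics/a.png",a);cv2.imwrite("pics/b.png",b);cv2.imwrite("pics/c.png",c)
```

```text
(no output)
```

View pics/a.png

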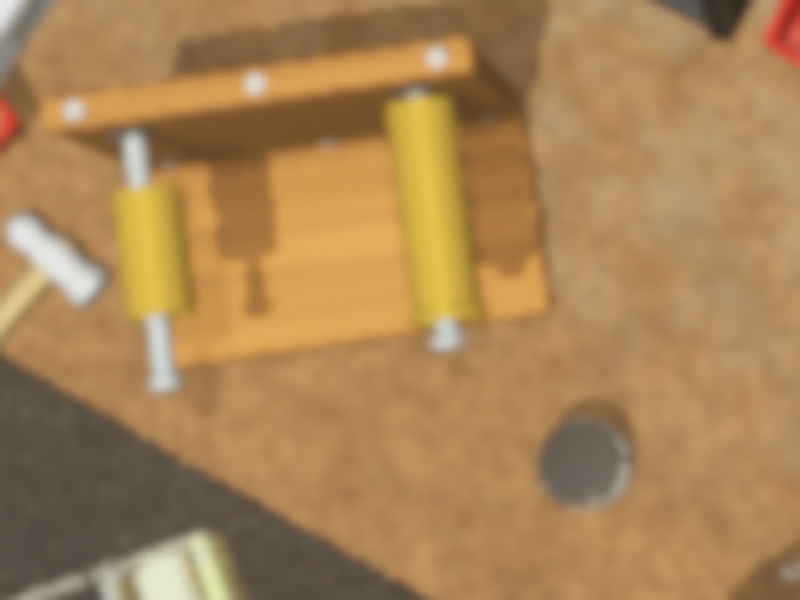

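View pics/b.png

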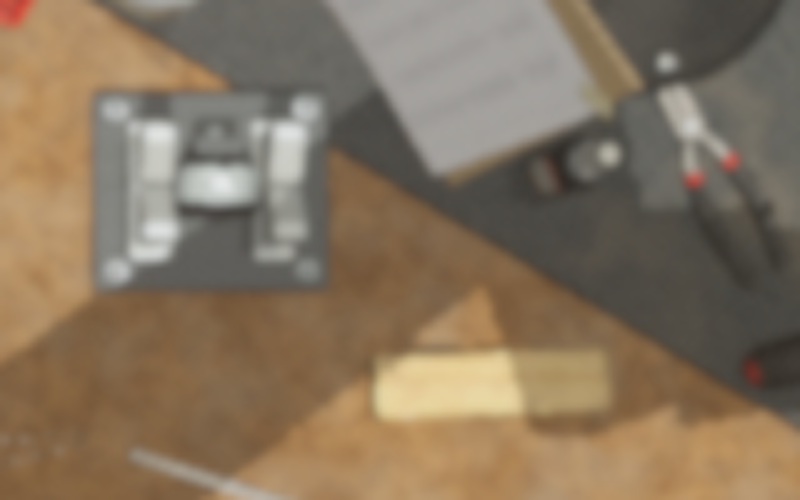

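View pics/c.png

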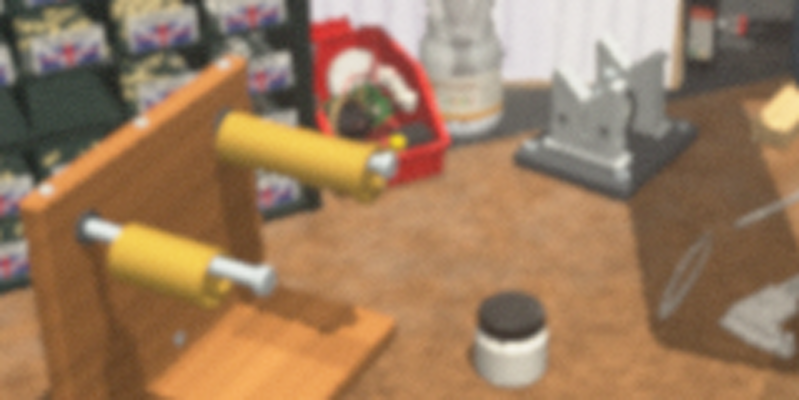

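In the crops, the barrel's axis runs from (418,95) to (447,320) in crop a, with its lip at (446,338). The gauge base corners in crop b are near (94,92), (326,92), (328,290) and (93,290), the bottle nozzle is at (607,153), and the block spans (372..610, 350..420). Next I'll cast rays from these.

```bash
cat > h.py <<'E'
import cv2,numpy as np
from rig import robot
from scipy.spatial.transform import Rotation as Ro
def ray(c,u,v):
    d=c["R"].T@np.array([(u-c["cx"])/c["fx"],(v-c["cy"])/c["fy"],1.]); return -c["R"].T@c["t"],d
def onz(c,u,v,z):
    o,d=ray(c,u,v); return o+d*(z-o[2])/d[2]
def px(c,X):
    p=c["R"]@np.asarray(X)+c["t"]; return np.array([c["fx"]*p[0]/p[2]+c["cx"],c["fy"]*p[1]/p[2]+c["cy"]])
def wcal(o):
    T=np.eye(4);T[:3,:3]=Ro.from_quat(o["tool_rot"]).as_matrix();T[:3,3]=o["position"]
    c=dict(robot.calibration("wrist"));M=np.linalg.inv(T@c["T_tool_cam"]);c["R"]=M[:3,:3];c["t"]=M[:3,3];return c
E
python3 - <<'E'
from h import *
np.set_printoptions(precision=4,suppress=True)
c=robot.calibration("top");cs=robot.calibration("side")
a=lambda x,y,z:onz(c,150+x/5-.4,190+y/5-.4,z)
b=lambda x,y,z:onz(c,330+x/5-.4,210+y/5-.4,z)
im=cv2.imread("pics/top0.png");hsv=cv2.cvtColor(im,cv2.COLOR_BGR2HSV)
print("hsv",hsv[232,236],hsv[240,180],hsv[240,210])
m=cv2.inRange(hsv,(23,110,90),(32,255,255));m[:, :165]=0;m[:200]=0;m[262:]=0;m[:,260:]=0
n,l,st,ce=cv2.connectedComponentsWithStats(m)
for i in range(1,n):
    if st[i,4]<150: continue
    p=np.argwhere(l==i)[:,::-1].astype(np.float32)
    w=np.array([onz(c,u,v,.158)[:2] for u,v in p],np.float32)
    r=cv2.minAreaRect(w);print(st[i],r)
    mu=w.mean(0);u_,s,vt=np.linalg.svd(w-mu,full_matrices=False);print(mu,vt[0],np.ptp((w-mu)@vt[0]))
print("plain",a(418,95,.1555),"coll",a(447,320,.1555),"lip",a(446,338,.165),"lip2",a(163,383,.165))
print("board tops",a(74,110,.198),a(436,57,.198))
print("pot",a(586,462,.048))
k=[b(94,92,.014),b(326,92,.014),b(328,290,.014),b(93,290,.014)]
print("gauge",np.array(k),np.mean(k,0),np.linalg.norm(k[0]-k[1]),np.linalg.norm(k[1]-k[2]))
print("bottle",b(607,153,.142),"block",b(372,350,.02),b(610,420,.02))
C=np.mean(k,0)
# side check: probe tip/ gauge corners in side crop
s=lambda x,y,z:onz(cs,160+x/3.33-.4,200+y/3.33-.4,z)
print("side base corners",s(515,155,.014),s(628,190,.014),s(697,128,.014),"pot",s(512,310,.048),"lip",s(380,166,.165))
E
```

```text
hsv [ 23 167 227] [ 23 167 224] [ 17 151 229]
[229 210  14  44 388] ((0.5167974233627319, 0.2603145241737366), (0.10713062435388565, 0.02285018004477024), 9.562174797058105)
[0.5169 0.2607] [-0.9868 -0.1618] 0.10715713
[174 228  11  25 212] ((0.4918879270553589, 0.39912861585617065), (0.05842893198132515, 0.02296108938753605), 9.704394340515137)
[0.4917 0.3993] [-0.9882 -0.153 ] 0.058614228
plain [0.5735 0.2689 0.1555] coll [0.4618 0.2502 0.1555] lip [0.4525 0.2488 0.165 ] lip2 [0.4267 0.3867 0.165 ]
board tops [0.5561 0.4266 0.198 ] [0.5864 0.2534 0.198 ]
pot [0.3931 0.1904 0.048 ]
gauge [[ 0.5473 -0.0259  0.014 ]
 [ 0.5508 -0.1538  0.014 ]
 [ 0.4417 -0.1567  0.014 ]
 [ 0.4382 -0.0278  0.014 ]] [ 0.4945 -0.091   0.014 ] 0.12793742997187096 0.10911902060970204
bottle [ 0.5102 -0.277   0.142 ] block [ 0.4094 -0.1803  0.02  ] [ 0.3749 -0.3103  0.02  ]
side base corners [ 0.5427 -0.0227  0.014 ] [ 0.4371 -0.0313  0.014 ] [ 0.4426 -0.1529  0.014 ] pot [0.3915 0.1936 0.048 ] lip [0.4562 0.2485 0.165 ]
```

Request:
jog_arm(motion=[0, 0, -0.25, 0, 0, 0.86, -1, 0, 0, -0.25, 0, 0, 0.86, -1, 0, 0, -0.25, 0, 0, 0.86, -1, 0, 0, -0.25, 0, 0, 0.86, -1, 0, 0, -0.25, 0, 0, 0.86, -1, 0.46, -0.95, 0, 0, 0, 0, -1, 0.46, -0.95, 0, 0, 0, 0, -1, 0.46, -0.95, 0, 0, 0, 0, -1, 0.46, -0.95, 0, 0, 0, 0, -1, 0.46, -0.95, 0, 0, 0, 0, -1, 0.46, -0.95, 0, 0, 0, 0, -1, 0.46, -0.95, 0, 0, 0, 0, -1])

```text
time: 1.6
position: [0.365, -0.2718, 0.2833]
tool_rot: [0.996, 0.085, -0.0, -0.0]
ft_force: [0.3, -0.4, 0.1]
grip_width: 0.087
grip_force: 0.0
```

Request:
jog_arm(motion=[0.46, -0.95, 0, 0, 0, 0, -1, 0.46, -0.95, 0, 0, 0, 0, -1, 0.46, -0.95, 0, 0, 0, 0, -1, 0.46, -0.95, 0, 0, 0, 0, -1, 0.46, -0.95, 0, 0, 0, 0, -1, 0.46, -0.95, 0, 0, 0, 0, -1, 0.46, -0.95, 0, 0, 0, 0, -1, 0.46, -0.95, 0, 0, 0, 0, -1, 0.46, -0.95, 0, 0, 0, 0, -1, 0.46, -0.95, 0, 0, 0, 0, -1, 0.46, -0.95, 0, 0, 0, 0, -1])

```text
time: 2.98
position: [0.4939, 0.1742, 0.2832]
tool_rot: [0.996, 0.085, -0.0, 0.0]
ft_force: [0.5, 0.3, -0.4]
grip_width: 0.0873
grip_force: 0.0
```

Request:
jog_arm(motion=[0.47, -1, 0, 0, 0, 0, -1, 0.47, -1, 0, 0, 0, 0, -1, 0, 0, 0, 0, 0, 0, -1, 0, 0, 0, 0, 0, 0, -1])

```text
time: 3.48
position: [0.5168, 0.2576, 0.2829]
tool_rot: [0.996, 0.085, -0.001, 0.0]
ft_force: [-0.8, -0.4, 0.1]
grip_width: 0.0873
grip_force: 0.0
```

```bash
cat >> h.py <<'E'
def wristlook(name,z,lo=(20,110,60),hi=(32,255,255)):
    o=robot.get_obs();im=robot.camera("wrist");cv2.imwrite("pics/%s.png"%name,im);c=wcal(o)
    m=cv2.inRange(cv2.cvtColor(im,cv2.COLOR_BGR2HSV),lo,hi);m=cv2.morphologyEx(m,cv2.MORPH_OPEN,np.ones((5,5)))
    n,l,st,_=cv2.connectedComponentsWithStats(m)
    for i in range(1,n):
        if st[i,4]<1500: continue
        w=np.array([onz(c,u,v,z)[:2] for v,u in np.argwhere(l==i)],np.float32)
        (cx,cy),s,a=cv2.minAreaRect(w);mu=w.mean(0);d=np.linalg.svd(w-mu,full_matrices=False)[2][0]
        print(st[i],"c",round(cx,4),round(cy,4),np.round(s,4),round(a,2),"yaw",np.round(np.degrees(np.arctan(d[1]/d[0])),2))
    return o,c,im
E
python3 - <<'E'
from h import *
o,c,im=wristlook("w1",.158)
print(o["position"],o["ft_force"])
E
```

```text
[ 296  153   52  162 3031] c 0.5126 0.2558 [0.1127 0.0329] 11.0 yaw 15.32
[0.51681063 0.25760581 0.28291227] [-0.80049845 -0.3876498   0.08114011]
```

View pics/w1.png

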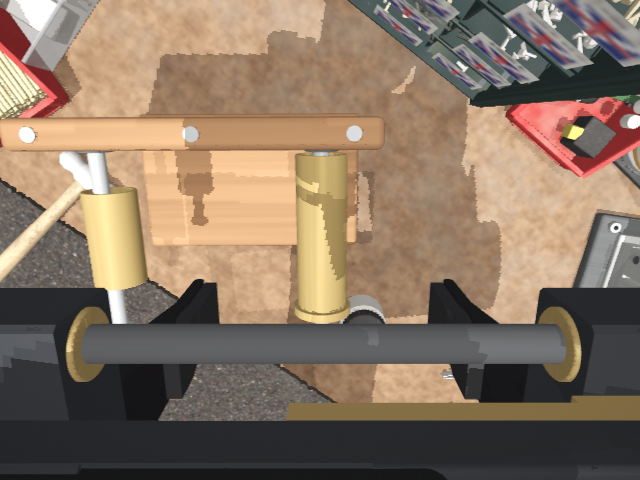

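The wrist view shows the barrel from its plain end near (321,153) to the outer edge of the collar near (322,322). It runs straight up the image, so the jaws are aligned with it, and it lies centred between the fingers at columns 296–347.

Run:
```python
from h import *
o=robot.get_obs();c=wcal(o);R=Ro.from_quat(o["tool_rot"]).as_matrix()
for n,u,v,z in(("plain",321.5,153,.1725),("coll",322,321,.1755),("mid",322,235,.1555),("l",296,200,.158),("r",347,200,.158)):
    p=onz(c,u,v,z);print(n,np.round(p,4),"tool",np.round(R.T@(p-o["position"]),4))
```

```text
plain [0.5693 0.2655 0.1725] tool [0.0533 0.0006 0.1105]
coll [0.4606 0.2466 0.1755] tool [-0.057   0.0009  0.1077]
mid [0.514  0.2558 0.1555] tool [-0.0028  0.0008  0.1276]
l [0.5354 0.2768 0.158 ] tool [ 0.0218 -0.0163  0.125 ]
r [0.541  0.2437 0.158 ] tool [0.0218 0.0173 0.1251]
```

Request:
jog_arm(motion=[-0.05, 0.02, 0.8, 0, 0, 0, -1, 0, 0, 0.8, 0, 0, 0, -1, 0, 0, 0.8, 0, 0, 0, -1, 0, 0, 0.6, 0, 0, 0, -1, 0, 0, 0.38, 0, 0, 0, -1, 0, 0, 0, 0, 0, 0, -1, 0, 0, 0, 0, 0, 0, 1, 0, 0, 0, 0, 0, 0, 1, 0, 0, 0, 0, 0, 0, 1, 0, 0, 0, 0, 0, 0, 1, 0, 0, 0, 0, 0, 0, 1], grip_force=40)

```text
time: 4.9
position: [0.5157, 0.257, 0.1485]
tool_rot: [0.996, 0.085, 0.0, -0.0]
ft_force: [-0.1, -0.5, 0.0]
grip_width: 0.0449
grip_force: 0.0
```

Request:
jog_arm(motion=[0, 0, 0, 0, 0, 0, 1, 0, 0, 0, 0, 0, 0, 1, 0, 0, 0, 0, 0, 0, 1, 0, 0, 0, 0, 0, 0, 1])

```text
time: 5.4
position: [0.5156, 0.257, 0.1483]
tool_rot: [0.996, 0.085, -0.0, -0.0]
ft_force: [-0.4, 1.5, -0.7]
grip_width: 0.0332
grip_force: 40.0
```

Request:
jog_arm(motion=[0, 0, -0.08, 0, 0, 0, 1, 0, 0, -0.08, 0, 0, 0, 1, 0, 0, -0.08, 0, 0, 0, 1, 0, 0, 0, 0, 0, 0, 1, 0, 0, 0, 0, 0, 0, 1, 0, 0, 0, 0, 0, 0, 1])

```text
time: 6.15
position: [0.5156, 0.2569, 0.1579]
tool_rot: [0.996, 0.085, -0.0, 0.0]
ft_force: [0.1, -0.4, -1.9]
grip_width: 0.0333
grip_force: 40.0
```

Run:
```python
from h import *
o=robot.get_obs();print(o["position"],o["ft_force"],o["moment"])
cv2.imwrite("pics/s1.png",cv2.resize(robot.camera("side")[170:290,200:360],None,fx=5,fy=5,interpolation=cv2.INTER_CUBIC))
```

```text
[0.51559494 0.25687246 0.15786343] [ 0.12361305 -0.42913473 -1.86552229] [ 0.00800643 -0.02072243  0.04076691]
```

View pics/s1.png

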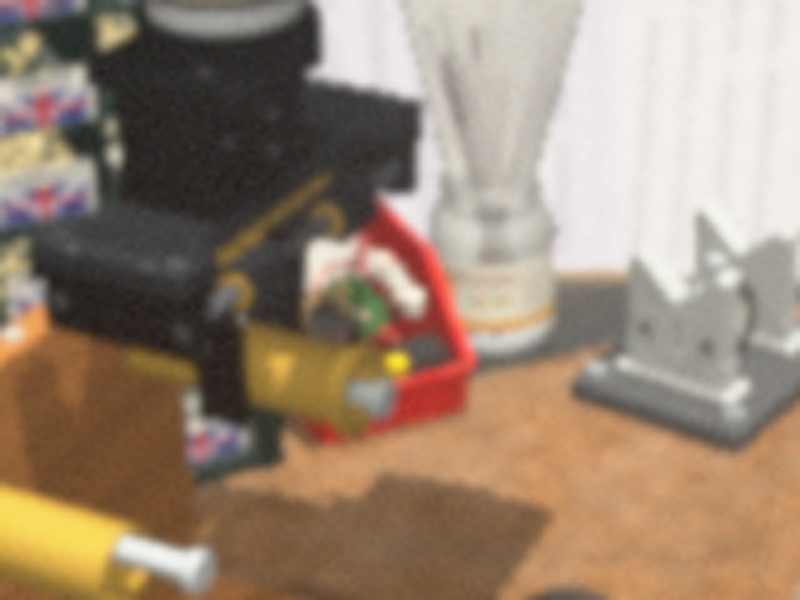

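The barrel is free: the peg carries no load and the wrist reads about 1.9 N, close to its weight. In the view the lip sits inside the bore, with the collar at (365,390). Next I draw it off along tool −x.

Request:
jog_arm(motion=[-0.3, 0, 0, 0, 0, 0, 1, -0.45, 0, 0, 0, 0, 0, 1, -0.45, 0, 0, 0, 0, 0, 1, -0.45, 0, 0, 0, 0, 0, 1, -0.45, 0, 0, 0, 0, 0, 1, -0.45, 0, 0, 0, 0, 0, 1, -0.45, 0, 0, 0, 0, 0, 1, -0.45, 0, 0, 0, 0, 0, 1, -0.3, 0, 0, 0, 0, 0, 1, 0, 0, 0, 0, 0, 0, 1])

```text
time: 7.45
position: [0.3666, 0.2314, 0.158]
tool_rot: [0.996, 0.085, -0.0, 0.0]
ft_force: [0.4, -0.3, -2.5]
grip_width: 0.0334
grip_force: 40.0
```

Request:
jog_arm(motion=[0, 0, -0.5, 0, 0, -0.5, 1, 0, 0, -0.5, 0, 0, -1, 1, 0, 0, -0.5, 0, 0, -1, 1, 0, 0, 0, 0, 0, -1, 1, 0, 0, 0, 0, 0, -1, 1, 0, 0, 0, 0, 0, -1, 1, 0, 0, 0, 0, 0, -1, 1, 0, 0, 0, 0, 0, -1, 1, 0, 0, 0, 0, 0, -1, 1, 0, 0, 0, 0, 0, -1, 1, 0, 0, 0, 0, 0, -1, 1, 0, 0, 0, 0, 0, -1, 1])

```text
time: 8.95
position: [0.3688, 0.2318, 0.2181]
tool_rot: [0.884, 0.468, 0.001, 0.0]
ft_force: [-0.4, -0.4, -2.3]
grip_width: 0.0331
grip_force: 40.0
```

Request:
jog_arm(motion=[0, 0, 0, 0, 0, -1, 1, 0, 0, 0, 0, 0, -1, 1, 0, 0, 0, 0, 0, -1, 1, 0, 0, 0, 0, 0, -1, 1, 0, 0, 0, 0, 0, -1, 1, 0, 0, 0, 0, 0, -1, 1, 0, 0, 0, 0, 0, -1, 1, 0, 0, 0, 0, 0, -1, 1, 0, 0, 0, 0, 0, -0.9, 1, 0, 0, 0, 0, 0, 0, 1])

```text
time: 10.2
position: [0.3686, 0.2317, 0.2181]
tool_rot: [0.699, 0.715, 0.0, 0.0]
ft_force: [-0.2, -0.7, -1.4]
grip_width: 0.0334
grip_force: 40.0
```

Request:
jog_arm(motion=[-0.5, 0.2, 0, 0, 0, 0, 1, -0.95, 0.33, 0, 0, 0, 0, 1, -0.95, 0.33, 0, 0, 0, 0, 1, -0.95, 0.33, 0, 0, 0, 0, 1, -0.95, 0.33, 0, 0, 0, 0, 1, -0.95, 0.33, 0, 0, 0, 0, 1, -0.95, 0.33, 0, 0, 0, 0, 1, -0.95, 0.33, 0, 0, 0, 0, 1, -0.95, 0.33, 0, 0, 0, 0, 1, -0.35, 0.1, 0, 0, 0, 0, 1, 0, 0, 0, 0, 0, 0, 1, 0, 0, 0, 0, 0, 0, 1])

```text
time: 11.7
position: [0.4922, -0.1022, 0.2177]
tool_rot: [0.699, 0.715, -0.0, -0.001]
ft_force: [0.4, -0.3, -2.7]
grip_width: 0.0333
grip_force: 40.0
```

Run:
```python
from h import *
o=robot.get_obs();print(o["position"],o["tool_rot"],o["ft_force"])
cv2.imwrite("pics/w2.png",robot.camera("wrist"))
```

```text
[ 0.49218368 -0.10221544  0.21768455] [ 6.98794061e-01  7.15322163e-01 -9.40160768e-05 -1.02637200e-03] [ 0.38109211 -0.25849804 -2.73433324]
```

View pics/w2.png

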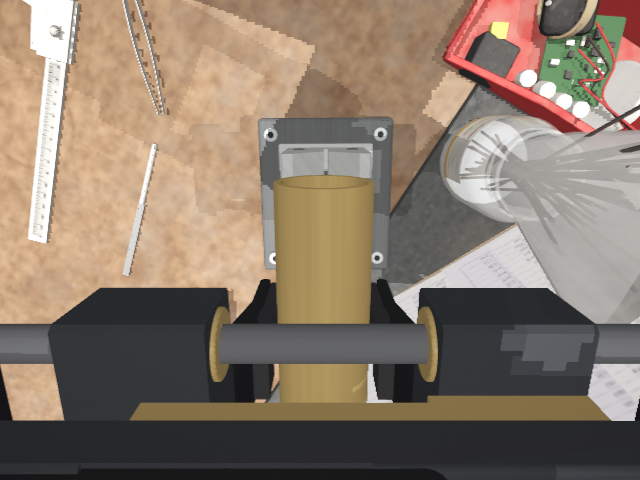

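The wrist view shows the gauge base's far corners at (260,119) and (392,118) and its bolts at (271,134), (380,133), (275,258) and (377,257). The +y plate's outer top edge runs from (279,145) to (372,144), with the vee's bottom line at column ~326. The barrel's plain end is at (324,183).

Run:
```python
from h import *
o=robot.get_obs();c=wcal(o);R=Ro.from_quat(o["tool_rot"]).as_matrix()
L={"c1":(260,119,.014),"c2":(392,118,.014),"b1":(271,134,.016),"b2":(380,133,.016),"b3":(275,258,.016),"b4":(377,257,.016),"p1":(279,145,.088),"p2":(372,144,.088),"v":(326,150,.066),"barrelend":(324,183,.2257),"endtop":(324,178,.2427)}
P={}
for n,(u,v,z) in L.items():
    P[n]=onz(c,u,v,z);print(n,np.round(P[n],4),"tool",np.round(R.T@(P[n]-o["position"]),4))
print("bolt mean",np.mean([P[k] for k in("b1","b2","b3","b4")],0))
d=P["b1"]-P["b3"]+P["b2"]-P["b4"];print("yaw",np.degrees(np.arctan2(d[1],d[0])))
d=P["p2"]-P["p1"];print("plate yaw",np.degrees(np.arctan2(d[1],d[0])),np.linalg.norm(d),np.linalg.norm(P["b1"]-P["b2"]),np.linalg.norm(P["b1"]-P["b3"]),np.linalg.norm(P["c1"]-P["c2"]))
# top picture bolts
t=robot.calibration("top");b=lambda x,y:onz(t,330+x/5-.4,210+y/5-.4,.016)
k=[b(118,110),b(306,108),b(307,269),b(117,271)];print(np.round(k,4),np.mean(k,0))
```

```text
c1 [ 0.4387 -0.0306  0.014 ] tool [ 0.0725 -0.0515  0.2039]
c2 [ 0.5449 -0.0273  0.014 ] tool [0.0734 0.0547 0.2038]
b1 [ 0.4477 -0.0421  0.016 ] tool [ 0.0609 -0.0428  0.2019]
b2 [ 0.5357 -0.0391  0.016 ] tool [0.0617 0.0452 0.2018]
b3 [ 0.4504 -0.1474  0.016 ] tool [-0.0444 -0.0427  0.2018]
b4 [ 0.5394 -0.1442  0.016 ] tool [-0.0434  0.0464  0.2016]
p1 [ 0.4615 -0.0466  0.088 ] tool [ 0.0561 -0.0292  0.1299]
p2 [ 0.5217 -0.0445  0.088 ] tool [0.0568 0.031  0.1298]
v [ 0.4922 -0.0504  0.066 ] tool [0.0515 0.0014 0.1518]
barrelend [ 0.4908 -0.0511  0.2257] tool [ 0.0511 -0.0002 -0.0079]
endtop [ 0.4907 -0.0472  0.2427] tool [ 0.055  -0.0003 -0.0249]
bolt mean [ 0.49330371 -0.09320245  0.016     ]
yaw 91.73726806063159
plate yaw 2.0241572702739887 0.060207688065306866 0.08802351337409926 0.10529380610733238 0.10622771903975853
[[ 0.5375 -0.0392  0.016 ]
 [ 0.5414 -0.1426  0.016 ]
 [ 0.4528 -0.1447  0.016 ]
 [ 0.4489 -0.0406  0.016 ]] [ 0.4951653  -0.09179245  0.016     ]
```

Run:
```python
from h import *
s=robot.calibration("side");t=robot.calibration("top")
o=robot.get_obs();c=wcal(o)
q=lambda x,y,z:onz(s,200+x/5-.4,170+y/5-.4,z)
print("base front bottom",q(495,352,0)[:2],"l",q(440,320,.0)[:2],"r",q(555,320,0)[:2])
print("wrist base l/r/c",onz(c,441,165,0)[:2],onz(c,525,165,0)[:2],onz(c,482,165,0)[:2],onz(c,482,118,0)[:2])
A=onz(c,482,165,0.0);A[2]=0
for z in(0,.06,.1,.15,.2,.25,.3): 
    p=px(s,[A[0],A[1],z]);print(z,"s1",(p-[200,170])*5,"full",p,"top",px(t,[A[0],A[1],z]), "px/m",s["fx"]/(s["R"]@np.array([A[0],A[1],z])+s["t"])[2])
g=px(s,[.589,-.07,.14]);print("body corner",g)
```

```text
base front bottom [ 0.61347974 -0.04384308] l [ 0.66306016 -0.05508127] r [ 0.60786192 -0.09561304]
wrist base l/r/c [ 0.59180724 -0.06491553] [ 0.66397571 -0.06311796] [ 0.62703899 -0.06403798] [ 0.62220625 -0.02525477]
0 s1 [495.34999251 329.56673807] full [299.0699985  235.91334761] top [362.44711559 200.51228913] px/m 338.7457191551529
0.06 s1 [494.53904172 238.97917701] full [298.90780834 217.7958354 ] top [364.21196741 197.03699418] px/m 346.09595912454256
0.1 s1 [493.9785694  176.37140731] full [298.79571388 205.27428146] top [365.47610292 194.54769524] px/m 351.17592955215315
0.15 s1 [493.25440932  95.47883618] full [298.65088186 189.09576724] top [367.16620898 191.21958746] px/m 357.7395217561245
0.2 s1 [492.5026641   11.50485565] full [298.50053282 172.30097113] top [368.99221821 187.62386312] px/m 364.5531383379318
0.25 s1 [491.72172694 -75.73002126] full [298.34434539 154.85399575] top [370.97120944 183.72689108] px/m 371.6313428013366
0.3 s1 [ 490.90986379 -166.41949728] full [298.18197276 136.71610054] top [373.12324832 179.48915861] px/m 378.9898521123162
body corner [310.91757576 194.9939472 ]
```

The jar of brushes sits at about (0.63, −0.06) and widens to a radius of about 50 mm higher up. That would crowd the +x end of the 190 mm gripper body on the way down. I'll lean the tool 10° toward the robot about the barrel's axis, and trim yaw and y.

Request:
jog_arm(motion=[0, 0, 0, 0, 0, -0.12, 1, 0, 0, 0, -0.5, 0, 0, 1, 0, 0, 0, -0.7, 0, 0, 1, 0, 0, 0, -0.7, 0, 0, 1, 0, 0, 0, -0.6, 0, 0, 1, 0.14, 0.08, 0, 0, 0, 0, 1, 0.14, 0, 0, 0, 0, 0, 1, 0, 0, 0, 0, 0, 0, 1, 0, 0, 0, 0, 0, 0, 1])

```text
time: 12.88
position: [0.4962, -0.0921, 0.2185]
tool_rot: [0.693, 0.716, 0.063, 0.061]
ft_force: [0.6, 0.3, -2.7]
grip_width: 0.0332
grip_force: 40.0
```

```bash
cat >> h.py <<'E'
def todo(axis_target,off=.008):
    o=robot.get_obs();R=Ro.from_quat(o["tool_rot"]).as_matrix();a=o["position"]-off*R[:,2]
    d=np.asarray(axis_target)-a
    print("axis",np.round(a,4),"F",np.round(o["ft_force"],2),"M",np.round(o["moment"],3),"toolx",np.round(R[:,0],4),"units",np.round(R.T@d/.04,3),"1mm down",np.round(R.T@[0,0,-.001]/.04,4),"1mm +x",np.round(R.T@[.001,0,0]/.04,4),"w",o["grip_width"],"t",o["time"])
E
python3 -c "
from h import *
todo([.4938,-.091,.104])"
```

```text
axis [ 0.4949 -0.0922  0.2264] F [ 0.64  0.29 -2.68] M [ 0.026  0.029 -0.02 ] toolx [-3.210e-02  9.995e-01 -2.000e-04] units [ 0.031 -0.556  3.009] 1mm down [ 0.     -0.0043  0.0246] 1mm +x [-0.0008  0.0246  0.0043] w 0.03317731742061534 t 12.875
```

Tilt and yaw are right: tool x is level at 91.8°. Now I descend to just above the probe, with the axis at 104 mm.

Request:
jog_arm(motion=[0.03, -0.07, 0.4, 0, 0, 0, 1, 0, -0.1, 0.5, 0, 0, 0, 1, 0, -0.1, 0.5, 0, 0, 0, 1, 0, -0.1, 0.5, 0, 0, 0, 1, 0, -0.08, 0.5, 0, 0, 0, 1, 0, -0.06, 0.35, 0, 0, 0, 1, 0, -0.05, 0.26, 0, 0, 0, 1, 0, 0, 0, 0, 0, 0, 1, 0, 0, 0, 0, 0, 0, 1])

```text
time: 14.0
position: [0.4952, -0.0914, 0.0964]
tool_rot: [0.693, 0.715, 0.063, 0.061]
ft_force: [-0.0, -0.0, -2.7]
grip_width: 0.0334
grip_force: 40.0
```

Run:
```python
from h import *
todo([.4938,-.091,.090])
w=robot.camera("wrist");s=robot.camera("side")
a=cv2.resize(w[100:340,200:480],(560,480));b=cv2.resize(s[185:265,300:380],(480,480),interpolation=cv2.INTER_CUBIC)[:, 0:240+0]
b=cv2.resize(s[185:265,305:345+0],(240,480),interpolation=cv2.INTER_CUBIC)
cv2.imwrite("pics/m1.png",np.hstack([a,b]))
```

```text
axis [ 0.4938 -0.0914  0.1043] F [-0.03 -0.04 -2.73] M [-0.016  0.08  -0.043] toolx [-3.130e-02  9.995e-01 -5.000e-04] units [ 0.011 -0.063  0.352] 1mm down [ 0.     -0.0044  0.0246] 1mm +x [-0.0008  0.0246  0.0044] w 0.03343112210106001 t 14.0
```

View pics/m1.png

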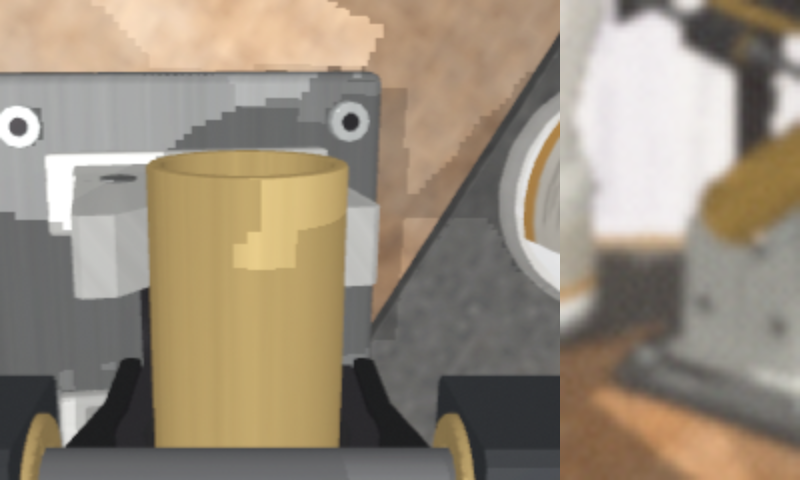

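The view shows the barrel level over the vees with its plain end past the +y plate. In the crop, the plate's outer top corners are near (72,198) and (378,200), and the barrel spans columns 150–345.

Run:
```python
from h import *
o=robot.get_obs();c=wcal(o)
f=lambda x,y,z:np.round(onz(c,200+x/2,100+y/2,z),4)
for n,a in {"plL top outer":(72,198,.088),"plL top inner":(74,213,.088),"plR outer":(378,198,.088),"plL bottom-inner":(76,297,.088),"barL":(149,200,.106),"barR":(346,200,.106),"endtop":(248,150,.1213),"bolt1":(20,126,.016),"bolt2":(350,121,.016)}.items(): print(n,f(*a))
```

```text
plL top outer [ 0.4624 -0.0488  0.088 ]
plL top inner [ 0.4627 -0.0516  0.088 ]
plR outer [ 0.5212 -0.0487  0.088 ]
plL bottom-inner [ 0.4627 -0.0678  0.088 ]
barL [ 0.4753 -0.0459  0.106 ]
barR [ 0.5092 -0.0459  0.106 ]
endtop [ 0.4889 -0.0356  0.1213]
bolt1 [ 0.4479 -0.0427  0.016 ]
bolt2 [ 0.5367 -0.04    0.016 ]
```

Request:
jog_arm(motion=[-0.02, -0.02, 0.1, 0, 0, 0, 1, 0, -0.02, 0.1, 0, 0, 0, 1, 0, -0.01, 0.05, 0, 0, 0, 1, 0, 0, 0.02, 0, 0, 0, 1, 0, 0, 0, 0, 0, 0, 1])

```text
time: 14.72
position: [0.4947, -0.092, 0.0851]
tool_rot: [0.693, 0.715, 0.063, 0.061]
ft_force: [-1.7, -1.0, 0.1]
grip_width: 0.0335
grip_force: 40.1
```

Request:
jog_arm(motion=[0, -0.005, 0.025, 0, 0, 0, 1, 0, -0.005, 0.025, 0, 0, 0, 1, 0, 0, 0, 0, 0, 0, 1])

```text
time: 15.1
position: [0.4947, -0.092, 0.0831]
tool_rot: [0.693, 0.715, 0.063, 0.061]
ft_force: [-1.5, -0.1, 3.1]
grip_width: 0.0331
grip_force: 40.1
```

Request:
jog_arm(motion=[0, -0.003, 0.015, 0, 0, 0, 1, 0, 0, 0, 0, 0, 0, 1])

```text
time: 15.35
position: [0.4948, -0.092, 0.0828]
tool_rot: [0.693, 0.715, 0.063, 0.061]
ft_force: [-2.4, 0.2, 6.5]
grip_width: 0.0334
grip_force: 40.1
```

Request:
jog_arm(motion=[0, -0.003, 0.015, 0, 0, 0, 1, 0, 0, 0, 0, 0, 0, 1])

```text
time: 15.6
position: [0.4949, -0.092, 0.0828]
tool_rot: [0.693, 0.715, 0.063, 0.061]
ft_force: [-3.9, 1.2, 11.8]
grip_width: 0.0334
grip_force: 40.1
```

Request:
jog_arm(motion=[0, 0, 0, 0, 0, 0, 1, 0, -0.013, 0.015, 0, 0, 0, 1, 0, 0, 0, 0, 0, 0, 1, 0, 0, 0, 0, 0, 0, 1], grip_force=55)

```text
time: 16.1
position: [0.4949, -0.092, 0.0827]
tool_rot: [0.693, 0.715, 0.063, 0.062]
ft_force: [-3.4, 1.4, 16.7]
grip_width: 0.0331
grip_force: 55.1
```

```bash
python3 -c "
from h import *
todo([.4938,-.091,.090]);todo([.4938,-.091,.090])
s=robot.camera('side');t=robot.camera('top')
b=cv2.resize(s[180:260,300:380],(400,400),interpolation=cv2.INTER_CUBIC);w=cv2.resize(robot.camera('wrist')[100:340,200:440],(400,400))
cv2.imwrite('pics/m2.png',np.hstack([b,w]))
todo([.4938,-.091,.090])"
```

```text
axis [ 0.4935 -0.092   0.0906] F [-3.39  1.41 16.67] M [0.29  0.202 0.068] toolx [-3.120e-02  9.995e-01 -9.000e-04] units [0.025 0.006 0.016] 1mm down [ 0.     -0.0044  0.0246] 1mm +x [-0.0008  0.0246  0.0044] w 0.033065821570353524 t 16.1
axis [ 0.4935 -0.092   0.0906] F [-3.39  1.41 16.67] M [0.29  0.202 0.068] toolx [-3.120e-02  9.995e-01 -9.000e-04] units [0.025 0.006 0.016] 1mm down [ 0.     -0.0044  0.0246] 1mm +x [-0.0008  0.0246  0.0044] w 0.033065821570353524 t 16.1
axis [ 0.4935 -0.092   0.0906] F [-4.95  1.86 17.75] M [0.307 0.201 0.034] toolx [-3.120e-02  9.995e-01 -8.000e-04] units [0.025 0.006 0.017] 1mm down [ 0.     -0.0044  0.0246] 1mm +x [-0.0008  0.0246  0.0044] w 0.03305980958165709 t 16.25
```

View pics/m2.png

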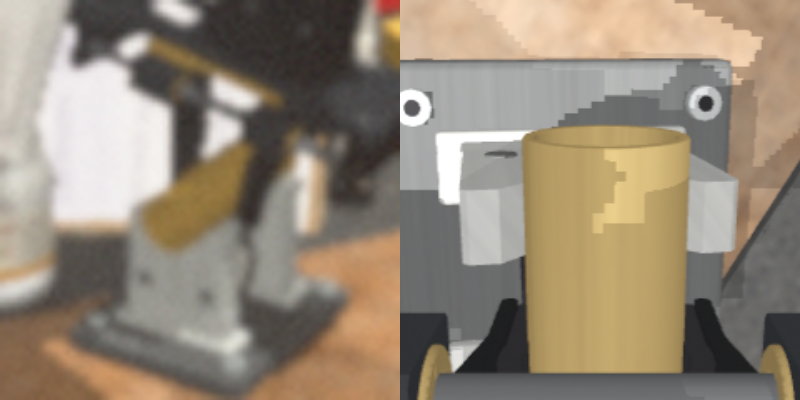

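It looks bedded: height has stopped while force rises, and the flanks carry about 9.5 and 5 N. In the view the barrel lies in the near vee with its plain end past the plate. I'll even the load with a small shift and a slight pitch.

Request:
jog_arm(motion=[-0.005, -0.015, 0.01, 0, 0.08, 0, 1, 0, 0, 0, 0, 0, 0, 1, 0, 0, 0, 0, 0, 0, 1])

```text
time: 16.62
position: [0.4949, -0.092, 0.0827]
tool_rot: [0.693, 0.715, 0.066, 0.06]
ft_force: [-3.2, 5.0, 21.2]
grip_width: 0.0328
grip_force: 55.2
```

```bash
python3 -c "
from h import *
todo([.4938,-.091,.090])"
```

```text
axis [ 0.4934 -0.0921  0.0906] F [-3.2   5.02 21.19] M [ 0.603 -0.008  0.086] toolx [-0.032   0.9995  0.0047] units [0.027 0.007 0.016] 1mm down [-0.0001 -0.0044  0.0246] 1mm +x [-0.0008  0.0246  0.0044] w 0.03278702195447823 t 16.625
```

Request:
jog_arm(motion=[0.005, 0, 0, 0, -0.08, 0, 1, 0, 0, 0, 0, 0, 0, 1, 0, 0, 0, 0, 0, 0, 1])

```text
time: 17.0
position: [0.4949, -0.092, 0.0827]
tool_rot: [0.693, 0.715, 0.064, 0.062]
ft_force: [-3.2, 2.7, 21.6]
grip_width: 0.0328
grip_force: 55.2
```

```bash
python3 -c "
from h import *
todo([.4938,-.091,.090])"
```

```text
axis [ 0.4934 -0.092   0.0906] F [-3.18  2.72 21.6 ] M [0.46  0.054 0.076] toolx [-0.0311  0.9995 -0.0012] units [0.026 0.007 0.015] 1mm down [ 0.     -0.0044  0.0246] 1mm +x [-0.0008  0.0246  0.0044] w 0.032823171816314944 t 17.0
```

```bash
python3 -c "
from h import *
todo([.4938,-.091,.090]);print(robot.hand_in())"
```

```text
axis [ 0.4934 -0.092   0.0906] F [-3.18  2.72 21.6 ] M [0.46  0.054 0.076] toolx [-0.0311  0.9995 -0.0012] units [0.026 0.007 0.015] 1mm down [ 0.     -0.0044  0.0246] 1mm +x [-0.0008  0.0246  0.0044] w 0.032823171816314944 t 17.0
the job is handed in; nothing more can be done
None
```

I handed the job in at 17 s with the barrel off its peg and held in both vees by a 55 N grip, pressing on them with about 19 N by my estimate; its axis reads 90.6 mm high against 90 mm, and I placed the collar clear of the −y plate from measured positions, as no camera view showed that end.

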